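Lock the sliding stop of a tile gauge with its index pin

TASK

Lock the stop plate of the tile gauge: take the steel index pin from its wooden holder, put its tip through the brass bushing while the plate still stands where you found it, then, with the tip resting lightly on the hidden bar below, slide pin and plate together towards the plate's fence until the pin drops into the index hole. Push it fully home, so that its head rests on the bushing, and let go. Feel for the hole gently, never pushing the pin against the gauge with more than about 30 N, and leave the mug, dish, nippers and glass tile alone.

Things in the scene. Friction and masses are not known exactly. Their poses are not given: they have to be found in the camera images.
- index_pin: Loose steel pin, 0.09 kg. Origin at the centre of the tip, z up along the pin. Shank 12 mm in diameter, 34 mm long, with a 2 mm chamfer at the tip; above it a dark cylindrical head, 22 mm in diameter, 34 mm tall (34 to 68 mm above the origin), which is the grip. It starts upright in the holder, the head's underside resting on the holder's top.
- holder_top (a point): Centre of the hole's mouth on the top of the fixed wooden pin holder, a 56 x 56 x 40 mm block (this point is 40 mm above the desk; z up). The hole is 15 mm wide and 37 mm deep.
- tile_gauge: Fixed aluminium bed, 210 (x) x 90 (y) mm, dark guide rails along its long sides, their tops 45 mm above the desk. Origin at the centre of its underside, z up, x along the plate's slide towards its fence. Hidden inside under the plate is a fixed flat steel bar, its top 31.5 mm above the desk, with one hole 14.5 mm wide and 21.5 mm deep on the gauge's centre line.
- stop_plate (a joint): Slide of the plate along the gauge's +x: 0 at the back stop, 0.060 m at the front. It starts at 0 to 6 mm; friction about 2 N. The bushing comes over the hidden hole somewhere between 24 and 50 mm; where differs each time and cannot be seen. Steel plate 144 x 60 x 7 mm, upright fence at its +x end, 69 mm from the bushing, top 68 mm above the desk.
- plate_bore (a point): Mouth of the bore (its centre, z up) in the 26 x 26 x 8 mm brass bushing in the middle of the stop plate; moves with it. 50 mm above the desk. Bore 14 mm wide, 15 mm deep through bushing and plate; the bar's top is 3.5 mm lower. A pin in it stops with its tip 18.5 mm below this point until it finds the hole; fully home its head is on the bushing, its tip 34 mm below this point.
- mug: Bystander: white mug with green dots, 93 mm tall, 78 mm wide; origin at the centre of its underside.
- dish: Bystander: round dish of broken tiles, 102 mm wide, 26 mm tall; origin at the centre of its underside.
- nippers: Bystander: wheeled nippers lying on the desk, 171 mm long, 17 mm tall; origin at the centre of its underside.
- glass_tile: Bystander: square glass tile, 27 x 27 x 8 mm, lying on the desk; origin at the centre of its underside.
Not all that is in view belongs to the job. Leave any purple look-alike of the index_pin alone.

How it is judged:
By the outcome, as a careful person would: the job done as asked, in the order asked, and still so for the second after the job is handed in, with the robot touching nothing.
It also fails if it takes over 64 s, if anything falls off the work surface, if the arm or the gripper's body presses on something with over 40 N, if the wrist force passes 120 N, or if a joint passes its speed limit or range.

ROBOT

A 6-joint arm with a two-finger parallel gripper is mounted at the origin on the work surface; the furniture and walls round the work are solid. World frame = base frame: x ahead of the robot, y to its left, z up, the work surface at z = 0. Lengths are in m, angles in rad, forces in N, time in s.
With the tool pointing down it reaches from about 0.35 to 0.975 m from the base axis. Payload 4.9 kg.
Tool frame: the origin (TCP) lies on the mounting face of the last link; the fingertips stand 173 mm ahead of it and the grasp point (between the pads) lies 155 mm ahead of it; x points along the fingers, z is the direction in which the jaws open and shut, and the axes are right-handed (so a half turn about x gives the same grasp; the last joint's range is limited). The gripper opens to 85 mm and grips with 20 to 120 N. Pads are 22 mm wide; open, the fingers measure 114 mm over their backs; the gripper's body (76 mm by 85 mm) begins 54 mm behind the grasp point. The pads swing forward as they close: fully open they stand 13 mm farther back than shut.
Start: joints at [-1.324, 0.053, 1.613, -0, 1.476, -0.119], TCP at [0.224, -0.584, 0.405] pointing down, gripper open.
Joint ranges: [-3.01, 3.01], [-1.01, 2.22], [0.06, 2.58], [-1.02, 4.17], [0.09, 2.62], [-3.14, 3.14]. Speed limits (rad/s): [2.57, 2.57, 3.14, 3.14, 3.14, 3.14].

INTERFACE

Orientations are given as a rotation vector (axis times angle).
In Python, from station import get_obs, get_image, get_calibration, finish_job, look_for, masks_of, tip_of gives the robot as it stands.
- The arm moves only by the tool carry_out, never from a script. Its argument "increments" is a list of rows, each a list of 3 entries, a list of its own where there are three numbers: the turn, a rotation vector about the world's x, y, z in units of 0.1 rad (1.0 is 0.1 rad), then the shift along the world's x, y, z in units of 20 mm (1.0 is 20 mm), then the opening, from 0 (shut) to 1 (fully open). A call has 1 to 8 rows; each row shifts and turns the pose as measured when the row begins; what a row does not reach is not made up. A row lasts 1/10 s, in which the tool goes at most 50 mm and 8.59 degrees, less where a joint would pass 70% of its speed; a pose out of reach is approached as far as the arm can. A call with a number of a shift or a turn outside -1 to 1 is refused whole. A call with a gripper value outside its range is refused whole. The fingers move at their own pace and stop on an object; "squeeze" is the grip in N (left out, the last holds). Time passes only in rows, so rows that do not move let the fingers close. It gives the time, the measured TCP pose, the force and the opening at its end, in the units of the state.
- get_obs(): the state, without advancing time (a new reading comes with each control period).
- get_image(name): name is "side" or "top"; returns (picture, depth): 384x512x3 uint8, blue, green, red; 384x512 float32, m along the optical axis (not along the pixel's ray), 0 where there is no reading.
- get_calibration(name): a dict with "fx", "fy", "cx", "cy" (pixels), "position" and "orientation" of the camera in the world. Camera axes: x right, y down, z forward; pixel columns grow to the right and rows downward; lengths in m; the calibration is good to about 2 mm. A picture is of the moment at which its call begins. get_calibration takes no time and is no camera call.
- finish_job(): hands the job in, once; it reports no verdict.
Trained networks look in the newest picture that a camera, given by its name, has taken for a name from the list of things; names that differ only in an ending like _2 or _b are one class to them, and where a whole thing is asked for, a point or a joint stands for the part that bears it (a point fixed in the world has none). Each returns a list of dicts, best first, with "p" (0 to 1); they miss things now and then, are a little off and sometimes report something else, mostly with a low value. They report only what shows in the picture. A call takes as long as a camera call. They do not tell look-alikes from the thing itself.
- look_for(camera, query): "centre" ([column, row] in pixels, amid what is visible of it).
- masks_of(camera, query): "region" (384x512 bool, what is visible of it) and "centre" ([column, row] in pixels, amid what is visible of it).
- tip_of(camera, query): "centre" ([column, row] in pixels: a listed point, or the origin of a listed thing).
The state is a dict: "t": time; "q": joint angles; "dq": joint speeds; "effort": joint torques, N m; "tool_pos": TCP position; "tool_rot": TCP orientation; "contact_force": force on the tool from outside, world axes, zero at the start; "wrist_torque": the same for the moment, N m; "opening": finger opening in m.
Only numpy, scipy, OpenCV 4.12 (cv2) and the standard library are available. Lean on these libraries where they do the work, as an engineer would, in place of code of your own. Each camera call takes 0.05 s, during which the arm holds its last target.

## Working session

There is one attempt and no reset: what is moved stays moved. The work goes in short steps, Python scripts to look and compute and a tool call to move; the robot and the scene stay as the last step left them, time stands still between calls to the robot, and variables do not carry over. Pictures are saved under pics/ and viewed, and the job is handed in when it is done.

Besides the shell and the picture viewer there is one more tool, called after "Emit:" as name(argument=value, ...) on one line, values as JSON. carry_out: Moves the arm, as the interface text tells. Shifts and turns lie within -1 to 1; 1 stands for 20 mm of shift or 0.1 rad of turn. Its arguments: {"type":"object","properties":{"increments":{"type":"array","items":{"type":"array"}},"squeeze":{"type":"number"}},"required":["increments"]}

```bash
ls; mkdir -p pics; python3 - <<'E'
from station import *
import cv2,numpy as np
o=get_obs();print({k:np.round(v,3).tolist() for k,v in o.items()})
for c in("side","top"):
    im,d=get_image(c);cv2.imwrite(f"pics/{c}0.png",im);np.save(f"pics/{c}0d.npy",d)
    print(c,get_calibration(c))
    for q in("index_pin","holder_top","plate_bore","tile_gauge"):
        print(q,[(np.round(r["centre"],1).tolist(),round(float(r["p"]),2)) for r in tip_of(c,q)][:4])
E
```

```text
pics
{'t': 0.0, 'q': [-1.324, 0.053, 1.614, -0.0, 1.476, -0.119], 'dq': [-0.001, 0.001, 0.001, -0.001, -0.001, 0.001], 'effort': [-0.001, -39.367, -37.018, -0.0, 0.007, -0.0], 'tool_pos': [0.223, -0.583, 0.403], 'tool_rot': [0.937, 1.362, -0.935], 'contact_force': [-0.19, -0.208, -0.722], 'wrist_torque': [0.011, -0.008, -0.013], 'opening': 0.085}
side {'fx': 350.2721872409568, 'fy': 350.2721872409568, 'cx': 252.76839274425063, 'cy': 186.0496359951221, 'position': array([0.160863  , 0.67625769, 0.50450642]), 'orientation': array([-0.70376105,  2.38515404, -1.44435627])}
index_pin [([198.4, 309.4], 0.74), ([239.2, 286.0], 0.67), ([226.1, 323.5], 0.66)]
holder_top [([235.8, 271.4], 0.62)]
plate_bore [([278.5, 187.5], 0.93)]
tile_gauge [([279.0, 205.6], 0.65)]
top {'fx': 419.4203445697221, 'fy': 419.4203445697221, 'cx': 255.03741313570177, 'cy': 190.88357709961366, 'position': array([ 0.45903183, -0.03999471,  1.30416514]), 'orientation': array([-2.1465823 ,  2.20727123, -0.07905753])}
index_pin [([342.5, 145.4], 0.64), ([140.0, 219.3], 0.62), ([168.1, 227.7], 0.59), ([194.3, 233.9], 0.52)]
holder_top [([161.1, 231.9], 0.54)]
plate_bore [([277.4, 198.5], 0.79), ([338.1, 146.0], 0.34)]
tile_gauge [([266.5, 199.0], 0.59)]
```

View pics/side0.png

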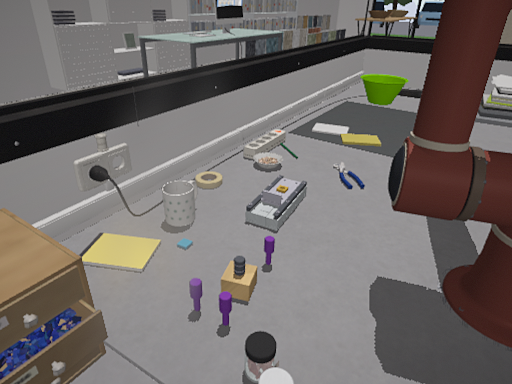

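View pics/top0.png

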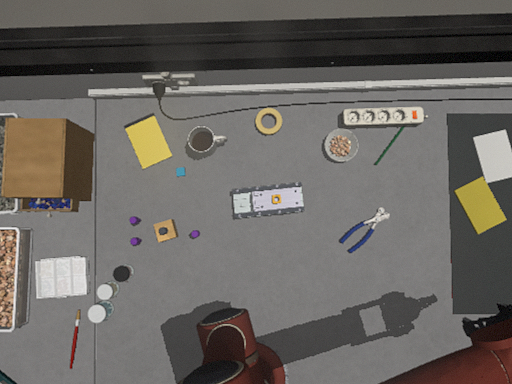

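```bash
cat > h.py <<'E'
import numpy as np,cv2
from scipy.spatial.transform import Rotation as R
from station import *
def ray(c,px):
    k=get_calibration(c);r=R.from_rotvec(k["orientation"]).as_matrix()
    v=np.array([(px[0]-k["cx"])/k["fx"],(px[1]-k["cy"])/k["fy"],1.]);return k["position"],r@v
def atz(c,px,z):
    p,v=ray(c,px);return p+v*(z-p[2])/v[2]
def atd(c,px,d):
    p,v=ray(c,px);return p+v*d
def proj(c,P):
    k=get_calibration(c);r=R.from_rotvec(k["orientation"]).as_matrix()
    q=(np.atleast_2d(P)-k["position"])@r
    return np.c_[q[:,0]/q[:,2]*k["fx"]+k["cx"],q[:,1]/q[:,2]*k["fy"]+k["cy"]]
def tri(a,b):
    (p,u),(q,v)=ray("side",a),ray("top",b)
    s=np.linalg.lstsq(np.c_[u,-v],q-p,rcond=None)[0]
    A,B=p+s[0]*u,q+s[1]*v
    return (A+B)/2,np.linalg.norm(A-B)
E
python3 - <<'E'
from h import *
s=cv2.imread("pics/side0.png");t=cv2.imread("pics/top0.png")
a=cv2.resize(t[170:250,120:310],None,fx=4,fy=4,interpolation=cv2.INTER_CUBIC)
cv2.imwrite("pics/t0z.png",a)
b=cv2.resize(s[170:230,240:315],None,fx=6,fy=6,interpolation=cv2.INTER_CUBIC)
c=cv2.resize(s[245:305,200:275],None,fx=6,fy=6,interpolation=cv2.INTER_CUBIC)
cv2.imwrite("pics/s0z.png",np.vstack([b[:300],c[:300]]))
print("bore",tri((278.5,187.5),(277.4,198.5)),atz("top",(277.4,198.5),.05),atz("side",(278.5,187.5),.05))
print("holder",atz("top",(161.1,231.9),.04),atz("side",(235.8,271.4),.04))
for q in("stop_plate","tile_gauge","index_pin"):
  for r in masks_of("top",q)[:4]:
    m=r["region"];print(q,r["p"],r["centre"],m.sum(),cv2.minAreaRect(np.argwhere(m)[:,::-1].astype(np.float32)))
E
```

```text
bore (array([ 0.54049004, -0.09611673,  0.04610485]), np.float64(0.012081055975507245)) [ 0.53479455 -0.09852679  0.05      ] [ 0.54283866 -0.08732017  0.05      ]
holder [0.44467904 0.25351577 0.04      ] [0.45585476 0.2464728  0.04      ]
stop_plate 0.67 [276.2, 196.6] 947 ((276.4085693359375, 198.67684936523438), (20.65069580078125, 47.92728805541992), 83.6598129272461)
tile_gauge 0.78 [268.7, 198.5] 2093 ((268.119140625, 199.3822021484375), (31.35309410095215, 69.35366821289062), 83.9909896850586)
index_pin 0.6 [135.6, 219.3] 64 ((135.0, 219.5), (7.0, 10.0), 90.0)
index_pin 0.56 [195.2, 229.8] 11 ((195.5, 233.0), (2.0, 3.0), 90.0)
index_pin 0.54 [137.1, 239.4] 66 ((136.0, 240.5), (7.0, 10.0), 90.0)
```

View pics/t0z.png

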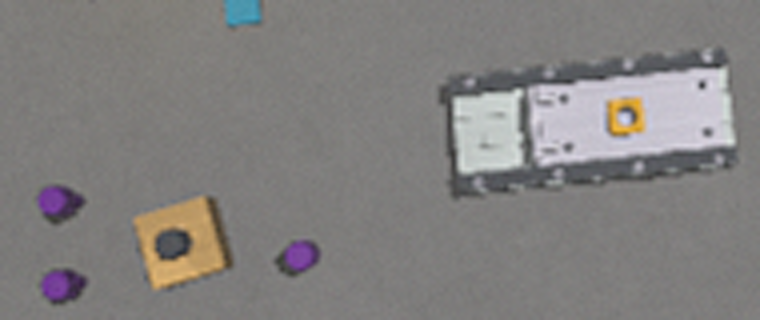

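View pics/s0z.png

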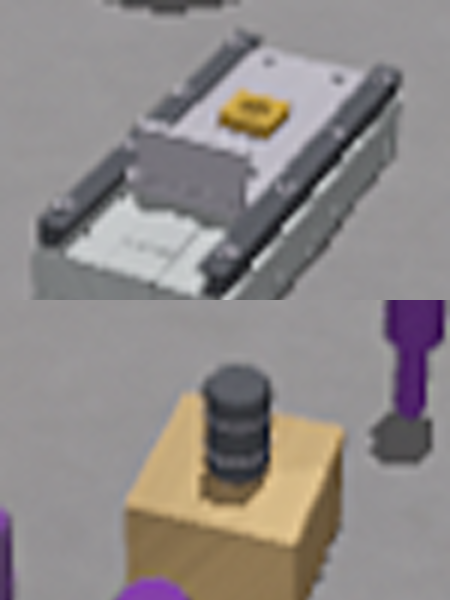

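```bash
python3 - <<'E'
from h import *
s=cv2.imread("pics/side0.png");t=cv2.imread("pics/top0.png")
def cen(im,f,x0,x1,y0,y1):
    m=np.zeros(im.shape[:2],bool);m[y0:y1,x0:x1]=f(im[y0:y1,x0:x1].astype(int));p=np.argwhere(m)[:,::-1]
    return p.mean(0),len(p),p.min(0),p.max(0)
brass=lambda i:(i[...,2]-i[...,0]>70)
dark=lambda i:(i.max(-1)<90)
bt=cen(t,brass,268,285,190,208);bs=cen(s,brass,270,296,180,198)
print(bt,bs)
ht=cen(t,dark,154,172,222,240);hs=cen(s,dark,228,250,250,280)
print(ht,hs)
dt=np.load("pics/top0d.npy");ds=np.load("pics/side0d.npy")
for n,z,a,b in(("bore",.05,(276.2,199.1),(282.5,186.7)),("head",.074,(162.5,230.5),(239.2,258.5))):
    print(n,atz("top",a,z),atz("side",b,z),tri(b,a))
print("head mid",atz("side",hs[0],.057),atz("top",ht[0],.07))
# 3D clouds by depth
def cloud(c,d,x0,x1,y0,y1):
    return np.array([atd(c,(x,y),d[y,x]) for y in range(y0,y1) for x in range(x0,x1)]).reshape(y1-y0,x1-x0,3)
C=cloud("top",dt,225,310,175,225);z=C[...,2]
print("z hist",np.histogram(z,np.arange(-.01,.1,.005)))
C2=cloud("top",dt,150,178,218,246);print(np.histogram(C2[...,2],np.arange(-.01,.1,.005)))
h=C2[C2[...,2]>.06];print("head pts",len(h),h.mean(0),h.min(0),h.max(0))
f=C[C[...,2]>.058];print("fence",len(f),f.mean(0) if len(f) else 0)
S=cloud("side",ds,240,315,170,230).reshape(-1,3)
f=S[(S[:,2]>.0575)];print("fence side",len(f),f.mean(0) if len(f) else 0)
H=cloud("side",ds,228,252,250,285).reshape(-1,3);H=H[H[:,2]>.046];print("head side",len(H),H.mean(0),H.min(0),H.max(0))
E
```

```text
(array([275.9122807 , 198.66666667]), 57, array([272, 194]), array([280, 203])) (array([281.96551724, 188.60344828]), 58, array([277, 185]), array([287, 192]))
(array([162.80487805, 230.85365854]), 41, array([159, 228]), array([167, 234])) (array([239.33834586, 267.37593985]), 133, array([234, 259]), array([244, 275]))
bore [ 0.53309673 -0.0948798   0.05      ] [ 0.53591384 -0.09777423  0.05      ] (array([ 0.53358602, -0.09450933,  0.0520587 ]), np.float64(0.0013434487941432602))
head [0.44903045 0.24147991 0.074     ] [0.44903385 0.24516303 0.074     ] (array([0.44978179, 0.24246559, 0.0716395 ]), np.float64(0.0017703639163844504))
head mid [0.44578773 0.24933741 0.057     ] [0.4479397  0.24150921 0.07      ]Traceback (most recent call last):
  File "<stdin>", line 19, in <module>
  File "<stdin>", line 18, in cloud
  File "h.py", line 10, in atd
    p,v=ray(c,px);return p+v*d
        ~~~^^^^^^
  File "h.py", line 5, in ray
    k=get_calibration(c);r=R.from_rotvec(k["orientation"]).as_matrix()
ValueError: time passes only in moves, steps and waits
```

```bash
python3 - <<'E'
s=open('h.py').read()
s=s.replace("def ray","_K={}\n_g=get_calibration\ndef get_calibration(c):\n    if c not in _K:_K[c]=_g(c)\n    return _K[c]\ndef ray",1)
s+='''
def cloud(c,d,x0,x1,y0,y1):
    return np.array([atd(c,(x,y),d[y,x]) for y in range(y0,y1) for x in range(x0,x1)]).reshape(y1-y0,x1-x0,3)
'''
open('h.py','w').write(s)
E
python3 - <<'E'
from h import *
dt=np.load("pics/top0d.npy");ds=np.load("pics/side0d.npy")
C=cloud("top",dt,225,310,175,225);z=C[...,2]
print(np.histogram(z,np.arange(-.01,.1,.005)))
g=C[z>.015];g2=g[:,:2].astype(np.float32);r=cv2.minAreaRect(g2*1000);print("gauge",r,cv2.boxPoints(r))
f=C[C[...,2]>.058];print("fence",len(f),f.mean(0) if len(f) else 0)
C2=cloud("top",dt,150,178,218,246);print(np.histogram(C2[...,2],np.arange(-.01,.1,.005)))
h=C2[C2[...,2]>.06];print("head pts",len(h),h.mean(0),h.min(0),h.max(0))
b=C2[C2[...,2]>.02];r=cv2.minAreaRect((b[:,:2]*1000).astype(np.float32));print("holder",r)
S=cloud("side",ds,240,315,170,230).reshape(-1,3)
f=S[(S[:,2]>.0575)];print("fence side",len(f),f.mean(0) if len(f) else 0)
g=S[S[:,2]>.02];r=cv2.minAreaRect((g[:,:2]*1000).astype(np.float32));print("gauge side",r)
H=cloud("side",ds,228,252,250,285).reshape(-1,3);H=H[H[:,2]>.046];print("head side",len(H),H.mean(0),H.min(0),H.max(0))
o=get_obs();print(R.from_rotvec(o["tool_rot"]).as_matrix().round(3))
E
```

```text
(array([  38,  881, 1169,   91,    2,    3,    4,   91,  323,  212,  790,
        521,   62,   10,    4,   24,    9,    0,    0,    0,    0]), array([-0.01 , -0.005,  0.   ,  0.005,  0.01 ,  0.015,  0.02 ,  0.025,
        0.03 ,  0.035,  0.04 ,  0.045,  0.05 ,  0.055,  0.06 ,  0.065,
        0.07 ,  0.075,  0.08 ,  0.085,  0.09 ,  0.095]))
gauge ((520.411865234375, -72.31710815429688), (117.2886734008789, 209.7339324951172), 4.516265869140625) [[ 453.69217    27.606472]
 [ 470.20706  -181.47624 ]
 [ 587.1316   -172.24069 ]
 [ 570.6167     36.842026]]
fence 53 [ 0.50822385 -0.03123374  0.44119513]
(array([  9, 149, 214,  24,   6,   4,   7,   7,   9, 124, 165,  10,   4,
         2,   1,   4,  27,  16,   0,   0,   0]), array([-0.01 , -0.005,  0.   ,  0.005,  0.01 ,  0.015,  0.02 ,  0.025,
        0.03 ,  0.035,  0.04 ,  0.045,  0.05 ,  0.055,  0.06 ,  0.065,
        0.07 ,  0.075,  0.08 ,  0.085,  0.09 ,  0.095]))
head pts 50 [0.45081023 0.22958863 0.122807  ] [ 0.44143998 -0.03999471  0.06430558] [0.45935418 0.2519006  1.30416514]
holder ((467.4783020019531, 118.79853057861328), (61.136390686035156, 312.10394287109375), 8.03823471069336)
fence side 94 [0.45446027 0.11911775 0.15284112]
gauge side ((400.9283142089844, 267.3979797363281), (145.97528076171875, 936.9536743164062), 21.56430435180664)
head side 184 [0.44306391 0.25472659 0.06897768] [0.160863   0.23593527 0.04638862] [0.45936972 0.67625769 0.50450642]
[[ 0.     0.934  0.358]
 [-0.     0.358 -0.934]
 [-1.    -0.     0.   ]]
```

```bash
python3 - <<'E'
from h import *
dt=np.load("pics/top0d.npy");ds=np.load("pics/side0d.npy")
def ok(P):P=P.reshape(-1,3);return P[(P[:,2]<.11)]
def rect(P):return cv2.minAreaRect((P[:,:2]*1000).astype(np.float32))
C=ok(cloud("top",dt,225,310,175,225));
g=C[(C[:,2]>.033)&(C[:,2]<.052)];print("gauge",rect(g));u,sv,vt=np.linalg.svd((g-g.mean(0))[:,:2]);print(g.mean(0),vt[0],np.degrees(np.arctan2(*vt[0][::-1])))
f=C[C[:,2]>.058];print("fence",len(f),f.mean(0),rect(f))
C2=ok(cloud("top",dt,150,178,218,246))
h=C2[C2[:,2]>.066];print("head",len(h),h.mean(0),h.min(0),h.max(0))
b=C2[(C2[:,2]>.03)&(C2[:,2]<.048)];print("holder",b.mean(0),rect(b))
S=ok(cloud("side",ds,240,315,170,230))
f=S[S[:,2]>.06];print("fence side",len(f),f.mean(0),rect(f))
H=ok(cloud("side",ds,228,252,250,285));H=H[H[:,2]>.05];print("head side",len(H),H.mean(0),H.min(0),H.max(0))
# rail fit: project gauge outline for yaw/centre
t=cv2.imread("pics/top0.png")
for th in(94,96,97,98,99,100): pass
E
```

```text
gauge ((533.8562622070312, -71.11388397216797), (89.22862243652344, 209.48822021484375), 4.6963982582092285)
[ 0.53403576 -0.07999702  0.04287471] [-0.08406982  0.99645987] 94.82253828139469
fence 37 [ 0.52949608 -0.02744521  0.06801891] ((530.0191650390625, -27.321762084960938), (50.89815139770508, 5.849669456481934), 4.731034755706787)
head 47 [0.45028543 0.24091942 0.07378115] [0.44143998 0.23170984 0.06627211] [0.45935418 0.2519006  0.07854886]
holder [0.45046916 0.24033404 0.04027353] ((450.171142578125, 242.07919311523438), (55.898414611816406, 57.9968147277832), 15.610257148742676)
fence side 65 [ 0.52920134 -0.02201421  0.06453097] ((529.7050170898438, -22.899002075195312), (52.3831901550293, 8.336159706115723), 4.370173454284668)
head side 168 [0.44627002 0.24984036 0.06555631] [0.43813419 0.23593527 0.05009954] [0.45936972 0.25732123 0.0747446 ]
```

Emit:
carry_out(increments=[[[0,0,-0.4],[0.6,1,0],0.6],[[0,0,-0.4],[0.6,1,0],0.6],[[0,0,-0.4],[0.6,1,0],0.6],[[0,0,-0.4],[0.6,1,0],0.6],[[0,0,-0.4],[0.6,1,0],0.6],[[0,0,-0.4],[0.6,1,0],0.6],[[0,0,-0.4],[0.6,1,0],0.6],[[0,0,0],[0.6,1,0],0.6]])

```text
t: 1.45
tool_pos: [0.3206, -0.4198, 0.4051]
tool_rot: [1.157, 1.239, -1.159]
contact_force: [0.3, 0.2, -0.1]
opening: 0.0517
```

Emit:
carry_out(increments=[[[0,0,0],[0.6,1,0],0.6],[[0,0,0],[0.6,1,0],0.6],[[0,0,0],[0.6,1,0],0.6],[[0,0,0],[0.6,1,0],0.6],[[0,0,0],[0.6,1,0],0.6],[[0,0,0],[0.6,1,0],0.6],[[0,0,0],[0.6,1,0],0.6],[[0,0,0],[0.6,1,0],0.6]])

```text
t: 2.25
tool_pos: [0.4196, -0.2524, 0.4067]
tool_rot: [1.157, 1.235, -1.159]
contact_force: [0.3, -0.5, 0.2]
opening: 0.0515
```

Emit:
carry_out(increments=[[[0,0,0],[0.4,1,0],0.6],[[0,0,0],[0.4,1,0],0.6],[[0,0,0],[0.4,1,0],0.6],[[0,0,0],[0.4,1,0],0.6],[[0,0,0],[0,1,0],0.6],[[0,0,0],[0,1,0],0.6],[[0,0,0],[0,1,0],0.6],[[0,0,0],[0,1,0],0.6]])

```text
t: 3.05
tool_pos: [0.4533, -0.0851, 0.4082]
tool_rot: [1.157, 1.232, -1.157]
contact_force: [-0.2, 0.2, 0.0]
opening: 0.0513
```

Emit:
carry_out(increments=[[[0,0,0],[0,1,-0.2],0.6],[[0,0,0],[0,1,-0.2],0.6],[[0,0,0],[0,1,-0.2],0.6],[[0,0,0],[0,1,-0.2],0.6],[[0,0,0],[0,1,-0.2],0.6],[[0,0,0],[0,1,-0.2],0.6],[[0,0,0],[0,1,-0.2],0.6],[[0,0,0],[0,1,-0.2],0.6]])

```text
t: 3.85
tool_pos: [0.4523, 0.0818, 0.3777]
tool_rot: [1.159, 1.226, -1.153]
contact_force: [-0.2, 0.4, -0.4]
opening: 0.0512
```

Emit:
carry_out(increments=[[[0,0,0],[0,1,-0.3],0.6],[[0,0,0],[0,1,-0.3],0.6],[[0,0,0],[0,1,-0.3],0.6],[[0,0,0],[0,1,-0.3],0.6],[[0,0,0],[0,1,-0.3],0.6],[[0,0,0],[0,1,-0.3],0.6],[[0,0,0],[0,0.9,-0.3],0.6],[[0,0,0],[0,0,0],0.6]])

```text
t: 4.65
tool_pos: [0.4511, 0.2273, 0.3352]
tool_rot: [1.159, 1.226, -1.148]
contact_force: [0.0, -0.2, -0.6]
opening: 0.051
```

```bash
python3 - <<'E'
from h import *
o=get_obs();M=R.from_rotvec(o["tool_rot"]).as_matrix();print(o["tool_pos"],M.round(4),np.degrees(np.arctan2(M[1,2],M[0,2])),o["q"].round(2) if hasattr(o["q"],"round") else o["q"])
E
```

```text
[0.45114328 0.22734814 0.33524525] [[ 0.0157  0.9973  0.0714]
 [-0.006   0.0715 -0.9974]
 [-0.9999  0.0153  0.0071]] -85.90787783952315 [ 0.32 -0.19  1.96 -0.01  1.36  1.82]
```

Emit:
carry_out(increments=[[[0.06,0.16,0.1],[0,0.5,-0.7],0.6],[[0,0,0],[0,0.25,-0.7],0.6],[[0,0,0],[0,0,-0.5],0.6],[[0,0,0],[0,0,0],0.6]])

```text
t: 5.05
tool_pos: [0.4514, 0.2418, 0.2966]
tool_rot: [1.149, 1.245, -1.148]
contact_force: [0.2, 0.3, 0.5]
opening: 0.0517
```

```bash
python3 - <<'E'
from h import *
o=get_obs();M=R.from_rotvec(o["tool_rot"]).as_matrix();print(o["tool_pos"],M.round(4)[:,0],np.degrees(np.arctan2(M[1,2],M[0,2])))
print(o["tool_pos"]+.155*M[:,0])
s,_=get_image("side");t,_=get_image("top")
cv2.imwrite("pics/z1.png",np.hstack([cv2.resize(s[190:310,180:300],(400,400)),cv2.resize(t[180:280,110:210],(400,400))]))
E
```

```text
[0.45143987 0.24178336 0.29661663] [ 0.0019 -0.001  -1.    ] -85.31041030980025
[0.45173316 0.24162938 0.14161699]
```

View pics/z1.png

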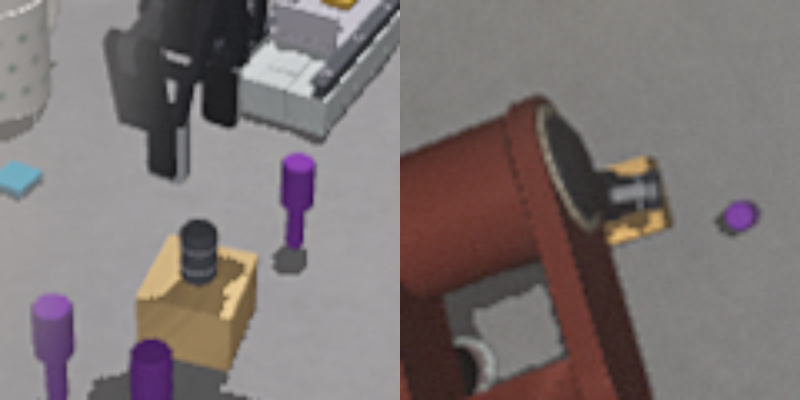

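Emit:
carry_out(increments=[[[0,0,0],[-0.08,0,-0.8],0.6],[[0,0,0],[0,0,-0.8],0.6],[[0,0,0],[0,0,-0.8],0.6],[[0,0,0],[0,0,-0.7],0.6],[[0,0,0],[0,0,-0.5],0.6],[[0,0,0],[0,0,0],0.6]])

```text
t: 5.75
tool_pos: [0.4506, 0.2405, 0.2232]
tool_rot: [1.155, 1.24, -1.144]
contact_force: [-0.0, 0.4, -0.3]
opening: 0.0516
```

```bash
python3 - <<'E'
from h import *
o=get_obs();M=R.from_rotvec(o["tool_rot"]).as_matrix();print(o["tool_pos"],M.round(4)[:,0],o["contact_force"])
print(o["tool_pos"]+.155*M[:,0])
s,_=get_image("side")
cv2.imwrite("pics/z2.png",cv2.resize(s[190:310,180:300],(600,600)))
E
```

```text
[0.45060332 0.24051763 0.22318277] [ 0.009   0.0011 -1.    ] [-0.01974831  0.4334399  -0.31950359]
[0.45200114 0.24069027 0.06818917]
```

View pics/z2.png

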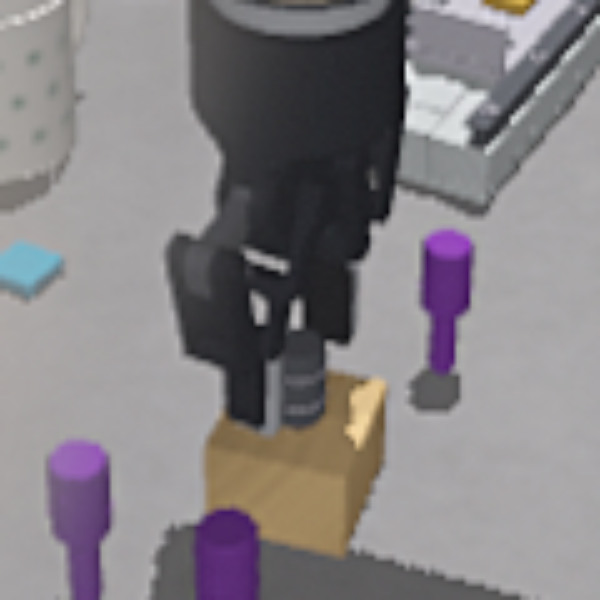

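Emit:
carry_out(increments=[[[0,0.1,0],[-0.07,0,-0.15],0.6],[[0,0,0],[0,0,0],0.2],[[0,0,0],[0,0,0],0.0],[[0,0,0],[0,0,0],0.0],[[0,0,0],[0,0,0],0.0],[[0,0,0],[0,0,0],0.0]], squeeze=40)

```text
t: 6.4
tool_pos: [0.4504, 0.2413, 0.2233]
tool_rot: [1.155, 1.246, -1.146]
contact_force: [0.6, 0.3, -1.4]
opening: 0.0207
```

Emit:
carry_out(increments=[[[0,0,0],[0,0,0],0.0],[[0,0,0],[0,0,0.5],0.0],[[0,0,0],[0,0,0.8],0.0],[[0,0,0],[0,0,0.8],0.0],[[0,0,0],[0,0,0.8],0.0],[[0,0,0],[0,0,0.8],0.0],[[0,0,0],[0,0,0.5],0.0],[[0,0,0],[0,0,0],0.0]], squeeze=60)

```text
t: 7.2
tool_pos: [0.4501, 0.2411, 0.3138]
tool_rot: [1.156, 1.244, -1.144]
contact_force: [0.3, 0.7, -0.4]
opening: 0.0202
```

```bash
python3 - <<'E'
from h import *
o=get_obs();M=R.from_rotvec(o["tool_rot"]).as_matrix();print(o["tool_pos"],M.round(4)[:,0],o["contact_force"])
print(o["tool_pos"]+.155*M[:,0])
s,_=get_image("side")
cv2.imwrite("pics/z3.png",cv2.resize(s[190:310,180:300],(600,600),interpolation=cv2.INTER_CUBIC))
E
```

```text
[0.45014413 0.24108794 0.31377616] [ 0.0061  0.0037 -1.    ] [ 0.30431684  0.70639603 -0.44142785]
[0.45108768 0.2416681  0.15878012]
```

View pics/z3.png

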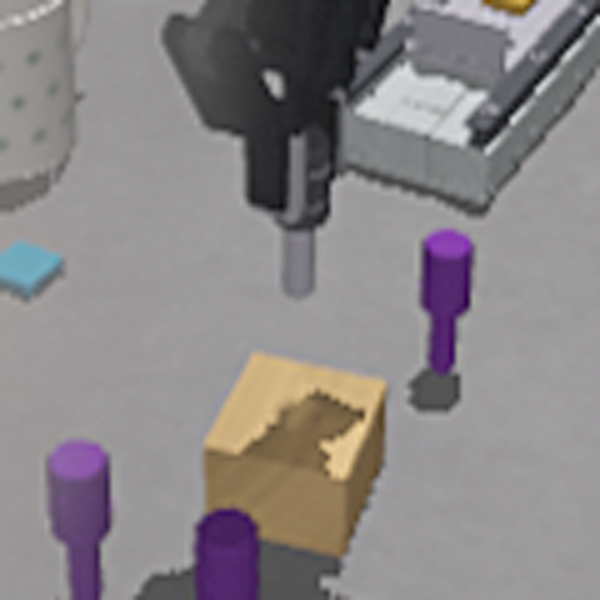

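```bash
python3 - <<'E'
from h import *
print(atz("side",(239.2,247),.0965), atz("side",(239.2,247),.0945))
E
```

```text
[0.45239337 0.24040701 0.0965    ] [0.45382242 0.23827052 0.0945    ]
```

Emit:
carry_out(increments=[[[0,0,0],[0.25,-1,0],0.0],[[0,0,0],[0.25,-1,0],0.0],[[0,0,0],[0.25,-1,0],0.0],[[0,0,0],[0.25,-1,0],0.0],[[0,0,0],[0.25,-1,0],0.0],[[0,0,0],[0.25,-1,0],0.0],[[0,0,0],[0.25,-1,0],0.0],[[0,0,0],[0.25,-1,0],0.0]])

```text
t: 8.05
tool_pos: [0.4874, 0.0765, 0.3043]
tool_rot: [1.143, 1.256, -1.152]
contact_force: [0.4, -0.6, -0.8]
opening: 0.0197
```

Emit:
carry_out(increments=[[[0,0,0],[0.25,-1,0],0.0],[[0,0,0],[0.25,-1,0],0.0],[[0,0,0],[0.25,-1,0],0.0],[[0,0,0],[0.25,-1,0],0.0],[[0,0,0],[0.25,-1,0],0.0],[[0,0,0],[0.25,-1,0],0.0],[[0,0,0],[0.25,-0.5,0],0.0],[[0,0,0],[0,0,0],0.0]])

```text
t: 8.85
tool_pos: [0.5206, -0.0608, 0.2946]
tool_rot: [1.14, 1.268, -1.166]
contact_force: [-0.2, -0.5, -0.7]
opening: 0.0204
```

```bash
python3 - <<'E'
from h import *
o=get_obs();M=R.from_rotvec(o["tool_rot"]).as_matrix();print(o["tool_pos"],M.round(4)[:,0],np.degrees(np.arctan2(M[1,2],M[0,2])),o["contact_force"])
print(o["tool_pos"]+.217*M[:,0])
E
```

```text
[ 0.52057222 -0.06082919  0.29457626] [-0.0256  0.0029 -0.9997] -85.34563527655638 [-0.16293767 -0.45044901 -0.68444832]
[ 0.51500631 -0.06019252  0.07764859]
```

Emit:
carry_out(increments=[[[-0.03,-0.26,0],[0.25,-0.5,0.5],0.0],[[0,0,0],[0.2,-0.6,0],0.0],[[0,0,0],[0.2,-0.6,0],0.0],[[0,0,0],[0,0,0],0.0]])

```text
t: 9.25
tool_pos: [0.5344, -0.0958, 0.3049]
tool_rot: [1.148, 1.246, -1.146]
contact_force: [0.4, 0.1, -1.7]
opening: 0.02
```

```bash
cat > look.py <<'E'
from h import *
import sys
n=sys.argv[1]
o=get_obs();M=R.from_rotvec(o["tool_rot"]).as_matrix();print(o["tool_pos"],"corr units",np.round(np.cross(M[:,0],[0,0,-1])*10,3),np.degrees(np.arctan2(M[1,2],M[0,2])),o["contact_force"])
print("tip",o["tool_pos"]+.217*M[:,0])
s,_=get_image("side");t,_=get_image("top")
cv2.imwrite(f"pics/{n}s.png",s);cv2.imwrite(f"pics/{n}t.png",t)
cv2.imwrite(f"pics/{n}.png",np.hstack([cv2.resize(s[150:230,240:320],(400,400),interpolation=cv2.INTER_CUBIC),cv2.resize(t[150:250,220:320],(400,400),interpolation=cv2.INTER_CUBIC)]))
E
python3 look.py z4
```

```text
[ 0.53440938 -0.09581183  0.30494389] corr units [-0.002  0.018  0.   ] -85.20866265167324 [ 0.391468    0.05586559 -1.72849481]
tip [ 0.53479737 -0.09576931  0.08794424]
```

View pics/z4.png

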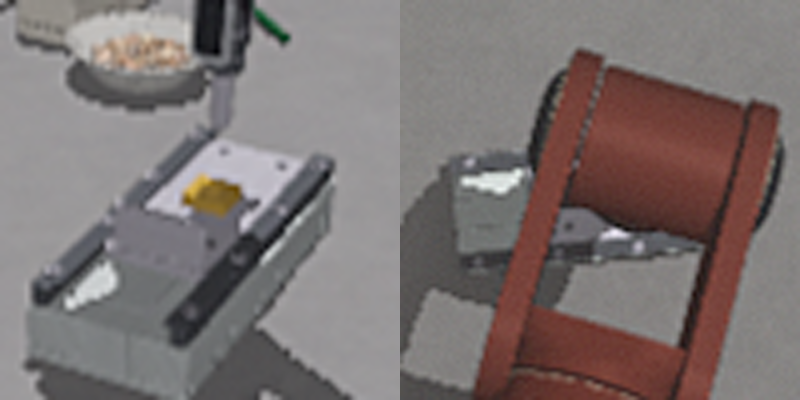

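```bash
python3 - <<'E'
from h import *
print(proj("side",[[.5348,-.0958,.0879],[.5348,-.0958,.05]]), atz("side",(284,174.6),.0879))
s0=cv2.imread("pics/side0.png");s1=cv2.imread("pics/z4s.png")
f=lambda i:cv2.resize(i[165:200,262:302],None,fx=10,fy=10,interpolation=cv2.INTER_CUBIC)
cv2.imwrite("pics/z4b.png",np.hstack([f(s0),f(s1)]))
E
```

```text
[[283.41198552 174.76338229]
 [282.52380474 187.08542906]] [ 0.53395163 -0.09761356  0.0879    ]
```

View pics/z4b.png

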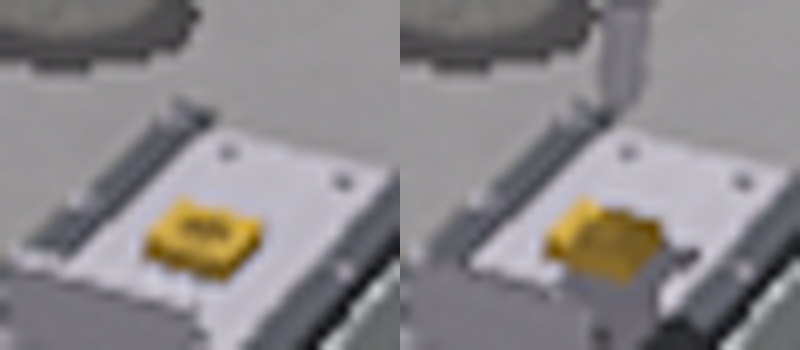

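```bash
python3 - <<'E'
from h import *
print(atz("side",(281.81,187.26),.05))
E
```

```text
[ 0.53595173 -0.09376736  0.05      ]
```

Emit:
carry_out(increments=[[[0,0,0],[0.04,0,-0.7],0.0],[[0,0,0],[0,0,-0.6],0.0],[[0,0,0],[0,0,0],0.0]])

```text
t: 9.65
tool_pos: [0.5342, -0.0939, 0.2755]
tool_rot: [1.148, 1.25, -1.146]
contact_force: [-0.0, -0.7, -1.0]
opening: 0.0198
```

```bash
python3 look.py z5; python3 - <<'E'
import cv2
i=cv2.imread("pics/z5s.png")
cv2.imwrite("pics/z5b.png",cv2.resize(i[155:205,255:310],None,fx=10,fy=10,interpolation=cv2.INTER_CUBIC))
E
```

```text
[ 0.53417849 -0.09394057  0.27554871] corr units [-0.02  -0.007 -0.   ] -85.12507099073537 [-0.01607467 -0.66193247 -1.01370408]
tip [ 0.5340334  -0.09349835  0.05854921]
```

View pics/z5b.png

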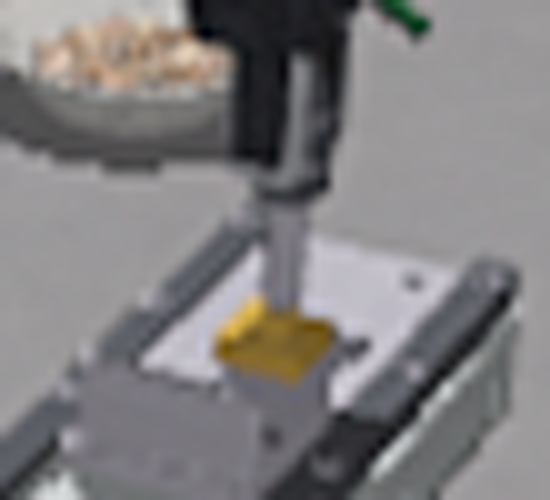

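```bash
python3 - <<'E'
from h import *
a=proj("side",[[.5340,-.0935,.0585],[.5340,-.0935,.05]]);print(a)
off=np.array([282.85,185.05])-a[0];print(off,atz("side",np.array([282.15,187.55])-off,.05))
E
```

```text
[[282.58783512 184.759695  ]
 [282.39161081 187.48792434]]
[0.26216488 0.290305  ] [ 0.53577483 -0.09389151  0.05      ]
```

Emit:
carry_out(increments=[[[-0.02,0,0],[0.08,0,0],0.0],[[0,0,0],[0,0,0],0.0]])

```text
t: 9.95
tool_pos: [0.5366, -0.094, 0.2775]
tool_rot: [1.146, 1.246, -1.145]
contact_force: [-0.3, 0.6, -1.1]
opening: 0.0202
```

```bash
cat > st.py <<'E'
from h import *
o=get_obs();M=R.from_rotvec(o["tool_rot"]).as_matrix();print("corr",np.round(np.cross(M[:,0],[0,0,-1])*10,3),np.degrees(np.arctan2(M[1,2],M[0,2])).round(2),"F",np.round(o["contact_force"],1),"T",np.round(o["wrist_torque"],2))
print("tip",(o["tool_pos"]+.217*M[:,0]).round(4),o["t"])
E
python3 st.py
```

```text
corr [0.011 0.021 0.   ] -85.11 F [-0.3  0.6 -1.1] T [ 0.01 -0.06 -0.  ]
tip [ 0.5371 -0.0942  0.0605] 9.95
```

Emit:
carry_out(increments=[[[0,0.02,0],[-0.05,0,-0.15],0.0],[[0,0,0],[0,0,-0.15],0.0],[[0,0,0],[0,0,0],0.0]])

```text
t: 10.25
tool_pos: [0.5359, -0.094, 0.272]
tool_rot: [1.145, 1.246, -1.146]
contact_force: [0.4, -0.4, -1.4]
opening: 0.0201
```

```bash
python3 st.py;python3 look.py z6; python3 st.py; python3 - <<'E'
import cv2
i=cv2.imread("pics/z6s.png")
cv2.imwrite("pics/z6b.png",cv2.resize(i[155:205,255:310],None,fx=10,fy=10,interpolation=cv2.INTER_CUBIC))
E
```

```text
corr [0.016 0.017 0.   ] -85.1 F [ 0.4 -0.4 -1.4] T [ 0.04 -0.03  0.05]
tip [ 0.5362 -0.0943  0.055 ] 10.25
[ 0.53587403 -0.09397764  0.27204443] corr units [0.016 0.017 0.   ] -85.09731190779716 [ 0.44282161 -0.38514593 -1.40669177]
tip [ 0.53624365 -0.09432971  0.05504503]
corr [0.018 0.022 0.   ] -85.1 F [-0.2 -0.2 -0.5] T [ 0.01  0.   -0.01]
tip [ 0.5365 -0.0944  0.0554] 10.35
```

View pics/z6b.png

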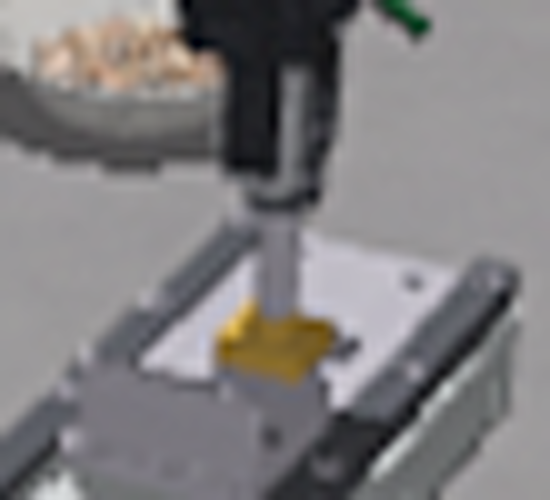

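Emit:
carry_out(increments=[[[0.02,0.02,0],[0,0,-0.15],0.0],[[0,0,0],[0,0,-0.15],0.0],[[0,0,0],[0,0,-0.1],0.0],[[0,0,0],[0,0,0],0.0]])

```text
t: 10.75
tool_pos: [0.536, -0.0941, 0.2638]
tool_rot: [1.146, 1.248, -1.146]
contact_force: [0.4, 0.1, -0.9]
opening: 0.0204
```

```bash
python3 st.py
```

```text
corr [-0.002  0.003  0.   ] -85.1 F [ 0.4  0.1 -0.9] T [-0.01 -0.05  0.03]
tip [ 0.5361 -0.0941  0.0468] 10.75
```

Emit:
carry_out(increments=[[[0,0,0],[0,0,-0.15],0.0],[[0,0,0],[0,0,-0.15],0.0],[[0,0,0],[0,0,-0.1],0.0],[[0,0,0],[0,0,0],0.0]])

```text
t: 11.15
tool_pos: [0.5361, -0.0942, 0.2551]
tool_rot: [1.146, 1.248, -1.146]
contact_force: [0.3, -0.0, -2.0]
opening: 0.0202
```

```bash
python3 st.py
```

```text
corr [0.001 0.004 0.   ] -85.1 F [ 0.3 -0.  -2. ] T [-0.08 -0.02 -0.02]
tip [ 0.5361 -0.0942  0.0381] 11.15
```

In the bore, with no lateral forces. Next I approach the bar gently.

Emit:
carry_out(increments=[[[0,0,0],[0,0,-0.12],0.0],[[0,0,0],[0,0,-0.08],0.0],[[0,0,0],[0,0,0],0.0]])

```text
t: 11.45
tool_pos: [0.5361, -0.0942, 0.2507]
tool_rot: [1.146, 1.248, -1.146]
contact_force: [0.1, 1.0, -0.9]
opening: 0.0203
```

Emit:
carry_out(increments=[[[0,0,0],[0,0,-0.05],0.0],[[0,0,0],[0,0,0],0.0]])

```text
t: 11.65
tool_pos: [0.5361, -0.0942, 0.2497]
tool_rot: [1.146, 1.248, -1.146]
contact_force: [0.1, -0.6, -0.8]
opening: 0.0201
```

```bash
python3 st.py
```

```text
corr [0.001 0.005 0.   ] -85.1 F [ 0.1 -0.6 -0.8] T [-0.03  0.04  0.  ]
tip [ 0.5362 -0.0942  0.0327] 11.65
```

Emit:
carry_out(increments=[[[0,0,0],[0,0,-0.04],0.0],[[0,0,0],[0,0,0],0.0]])

```text
t: 11.85
tool_pos: [0.5361, -0.0942, 0.2489]
tool_rot: [1.146, 1.248, -1.146]
contact_force: [0.4, 0.0, -0.8]
opening: 0.0203
```

Emit:
carry_out(increments=[[[0,0,0],[0,0,-0.04],0.0],[[0,0,0],[0,0,0],0.0]])

```text
t: 12.05
tool_pos: [0.5363, -0.0942, 0.2483]
tool_rot: [1.146, 1.247, -1.145]
contact_force: [0.7, 0.0, -1.3]
opening: 0.0204
```

Emit:
carry_out(increments=[[[0,0,0],[0,0,-0.02],0.0],[[0,0,0],[0,0,0],0.0]])

```text
t: 12.25
tool_pos: [0.5364, -0.0942, 0.2483]
tool_rot: [1.146, 1.247, -1.145]
contact_force: [-0.3, -0.2, -1.4]
opening: 0.0201
```

Emit:
carry_out(increments=[[[0,0,0],[0,0,-0.04],0.0],[[0,0,0],[0,0,0],0.0]])

```text
t: 12.45
tool_pos: [0.5366, -0.0942, 0.2482]
tool_rot: [1.146, 1.247, -1.145]
contact_force: [-1.2, -0.4, -0.5]
opening: 0.0197
```

Emit:
carry_out(increments=[[[0,0,0],[0,0,-0.06],0.0],[[0,0,0],[0,0,0],0.0]])

```text
t: 12.65
tool_pos: [0.5369, -0.0943, 0.2483]
tool_rot: [1.146, 1.247, -1.145]
contact_force: [-1.0, -0.0, 0.4]
opening: 0.02
```

Emit:
carry_out(increments=[[[0,0,0],[-0.03,0.1,-0.06],0.0]])

```text
t: 12.75
tool_pos: [0.5367, -0.0931, 0.2482]
tool_rot: [1.144, 1.243, -1.145]
contact_force: [-0.9, -6.3, 7.5]
opening: 0.0201
```

Emit:
carry_out(increments=[[[0,0,0],[-0.02,0.1,-0.06],0.0]])

```text
t: 12.85
tool_pos: [0.5367, -0.0922, 0.2482]
tool_rot: [1.141, 1.24, -1.146]
contact_force: [-3.0, -5.4, 6.8]
opening: 0.02
```

Emit:
carry_out(increments=[[[0,0,0],[-0.01,0.1,-0.06],0.0],[[0,0,0],[-0.01,0.1,-0.06],0.0],[[0,0,0],[-0.01,0.1,-0.06],0.0]])

```text
t: 13.15
tool_pos: [0.5367, -0.0893, 0.2481]
tool_rot: [1.13, 1.231, -1.152]
contact_force: [-3.8, -5.2, 7.5]
opening: 0.0203
```

```bash
python3 st.py
```

```text
corr [0.217 0.045 0.   ] -84.95 F [-3.8 -5.2  7.5] T [-1.02  0.85  0.02]
tip [ 0.5377 -0.094   0.0311] 13.15
```

Emit:
carry_out(increments=[[[0.25,0.05,0],[-0.03,0.1,-0.02],0.0]])

```text
t: 13.25
tool_pos: [0.5363, -0.088, 0.2483]
tool_rot: [1.144, 1.25, -1.143]
contact_force: [1.1, -3.0, 0.3]
opening: 0.02
```

```bash
python3 st.py
```

```text
corr [-0.005  0.007  0.   ] -84.92 F [ 1.1 -3.   0.3] T [-0.53 -0.01  0.03]
tip [ 0.5365 -0.0879  0.0313] 13.25
```

Emit:
carry_out(increments=[[[0.1,0.05,0],[-0.02,0.15,-0.02],0.0]])

```text
t: 13.35
tool_pos: [0.5362, -0.0855, 0.2482]
tool_rot: [1.15, 1.258, -1.141]
contact_force: [0.7, -3.7, 1.2]
opening: 0.0201
```

```bash
python3 st.py
```

```text
corr [-0.093 -0.025 -0.   ] -84.95 F [ 0.7 -3.7  1.2] T [-0.69 -0.15  0.02]
tip [ 0.5357 -0.0835  0.0312] 13.35
```

Emit:
carry_out(increments=[[[0.0,0,0],[-0.01,0.12,-0.03],0.0],[[0.03,0,0],[-0.01,0.12,-0.03],0.0],[[0.03,0,0],[-0.01,0.12,-0.03],0.0]])

```text
t: 13.65
tool_pos: [0.5361, -0.0791, 0.2478]
tool_rot: [1.151, 1.258, -1.139]
contact_force: [-2.2, -2.6, 1.4]
opening: 0.0201
```

```bash
python3 st.py
```

```text
corr [-0.104 -0.014 -0.   ] -84.92 F [-2.2 -2.6  1.4] T [-0.39  0.33 -0.03]
tip [ 0.5358 -0.0768  0.0308] 13.65
```

Emit:
carry_out(increments=[[[-0.06,0,0],[-0.03,0.08,-0.04],0.0],[[0.0,0,0],[-0.03,0.08,-0.04],0.0]])

```text
t: 13.85
tool_pos: [0.5346, -0.0749, 0.2451]
tool_rot: [1.148, 1.255, -1.142]
contact_force: [1.3, -1.1, 0.7]
opening: 0.0201
```

```bash
python3 st.py
```

```text
corr [-0.06  -0.017 -0.   ] -84.93 F [ 1.3 -1.1  0.7] T [-0.33 -0.18  0.  ]
tip [ 0.5342 -0.0736  0.0281] 13.85
```

Emit:
carry_out(increments=[[[-0.06,0,0],[0,0,-0.08],0.0],[[0.0,0,0],[0,0,-0.08],0.0]])

```text
t: 14.05
tool_pos: [0.5342, -0.0738, 0.2405]
tool_rot: [1.144, 1.253, -1.144]
contact_force: [0.2, -1.3, 0.3]
opening: 0.0202
```

```bash
python3 st.py
```

```text
corr [-0.017 -0.022 -0.   ] -84.91 F [ 0.2 -1.3  0.3] T [-0.28 -0.26  0.01]
tip [ 0.5337 -0.0734  0.0235] 14.05
```

Emit:
carry_out(increments=[[[-0.02,-0.02,0],[0,0,-0.08],0.0],[[0.0,0,0],[0,0,-0.08],0.0],[[0.0,0,0],[0,0,-0.05],0.0]])

```text
t: 14.35
tool_pos: [0.5341, -0.0734, 0.2352]
tool_rot: [1.143, 1.251, -1.144]
contact_force: [-0.0, -0.9, 0.0]
opening: 0.0199
```

```bash
python3 st.py
```

```text
corr [-0.004 -0.007 -0.   ] -84.91 F [-0.  -0.9  0. ] T [-0.18 -0.13 -0.01]
tip [ 0.5339 -0.0733  0.0182] 14.35
```

Emit:
carry_out(increments=[[[0,0,0],[0,0,-0.07],0.0],[[0.0,0,0],[0,0,-0.06],0.0]])

```text
t: 14.55
tool_pos: [0.5341, -0.0735, 0.2327]
tool_rot: [1.144, 1.251, -1.144]
contact_force: [-2.8, 0.2, 7.9]
opening: 0.0202
```

Emit:
carry_out(increments=[[[0,0,0],[0,0,-0.07],0.0]])

```text
t: 14.65
tool_pos: [0.5344, -0.0736, 0.2326]
tool_rot: [1.144, 1.252, -1.144]
contact_force: [-5.5, 1.0, 13.2]
opening: 0.0199
```

Emit:
carry_out(increments=[[[0,0,0],[0,0,-0.08],0.0]])

```text
t: 14.75
tool_pos: [0.5347, -0.0736, 0.2327]
tool_rot: [1.143, 1.253, -1.145]
contact_force: [-5.7, 0.1, 10.5]
opening: 0.0204
```

```bash
python3 st.py
```

```text
corr [-0.013 -0.03  -0.   ] -84.92 F [-5.7  0.1 10.5] T [0.03 0.97 0.06]
tip [ 0.534  -0.0733  0.0157] 14.75
```

Emit:
carry_out(increments=[[[0,0,0],[-0.02,0,0],0.0],[[0,0,0],[0,0,0],0.3],[[0,0,0],[0,0,0],0.45],[[0,0,0],[0,0,0],0.5],[[0,0,0],[0,0,0],0.5],[[0,0,0],[0,0,0],0.5]])

```text
t: 15.35
tool_pos: [0.5338, -0.0732, 0.2321]
tool_rot: [1.144, 1.255, -1.145]
contact_force: [-0.8, -0.3, -0.0]
opening: 0.0426
```

```bash
python3 st.py; python3 look.py z7
```

```text
corr [-0.031 -0.045 -0.   ] -84.94 F [-0.8 -0.3 -0. ] T [ 0.04 -0.01 -0.03]
tip [ 0.5328 -0.0726  0.0151] 15.35
[ 0.53382391 -0.07322886  0.23206998] corr units [-0.031 -0.045 -0.   ] -84.9370821946461 [-0.82537352 -0.26332608 -0.00561029]
tip [ 0.53284456 -0.07255801  0.01507323]
```

View pics/z7.png

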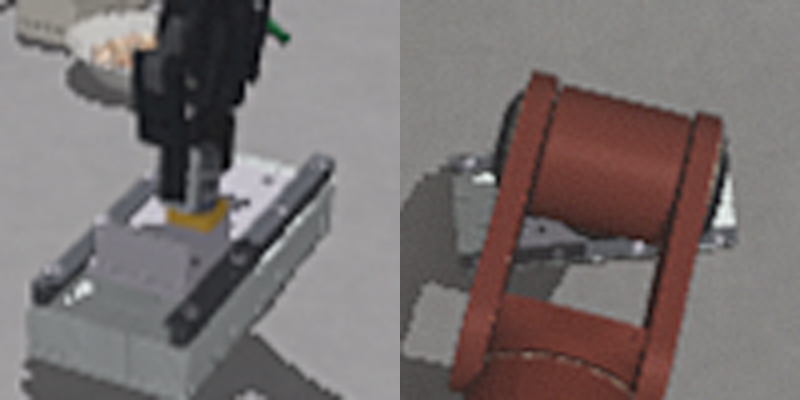

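Fingers are open at 43 mm around the head, which sits on the bushing. I retreat straight up.

Emit:
carry_out(increments=[[[0,0,0],[0,0,0.3],0.5],[[0,0,0],[0,0,0.6],0.5],[[0,0,0],[0,0,1],0.5],[[0,0,0],[0,0,1],0.5],[[0,0,0],[0,0,1],0.5],[[0,0,0],[0,0,1],0.5],[[0,0,0],[0,0,1],0.5],[[0,0,0],[0,0,1],0.5]])

```text
t: 16.25
tool_pos: [0.5322, -0.0727, 0.3785]
tool_rot: [1.144, 1.257, -1.146]
contact_force: [-0.1, 1.0, -1.0]
opening: 0.0427
```

Emit:
carry_out(increments=[[[0,0,0],[0,-1,0.5],0.5],[[0,0,0],[0,-1,0.5],0.5],[[0,0,0],[0,-1,0.2],0.5],[[0,0,0],[0,-1,0.2],0.5],[[0,0,0],[0,-1,0.2],0.5],[[0,0,0],[0,-1,0.2],0.5],[[0,0,0],[0,-1,0],0.5],[[0,0,0],[0,0,0],0.5]])

```text
t: 17.05
tool_pos: [0.5315, -0.2168, 0.4335]
tool_rot: [1.145, 1.237, -1.135]
contact_force: [0.8, 0.3, -0.7]
opening: 0.0425
```

```bash
python3 look.py z8; python3 - <<'E'
from h import *
i=cv2.imread("pics/z8s.png")
cv2.imwrite("pics/z8b.png",cv2.resize(i[150:230,240:320],(600,600),interpolation=cv2.INTER_CUBIC))
E
```

```text
[ 0.53145996 -0.21682558  0.43345439] corr units [0.045 0.137 0.   ] -84.78878102254058 [ 0.84820501  0.30629635 -0.68183916]
tip [ 0.53443626 -0.21780405  0.21647701]
```

View pics/z8b.png

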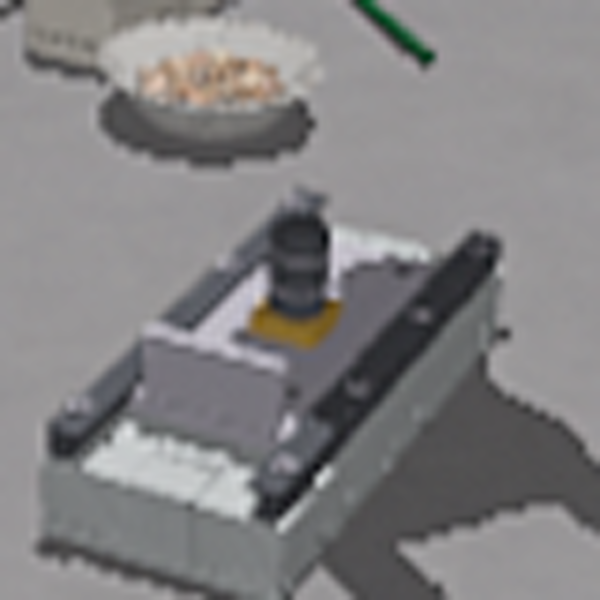

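View pics/z8t.png

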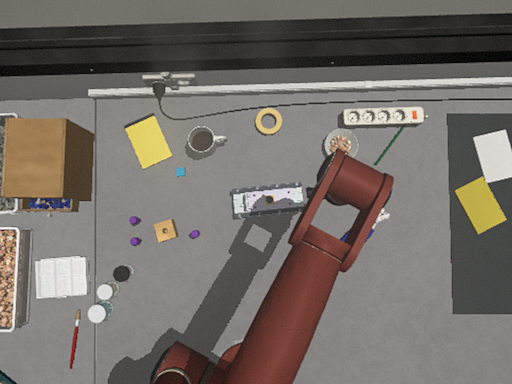

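```bash
python3 -c "
from station import *
print(finish_job())"
```

```text
the job is handed in; nothing more can be done
None
```

The stop plate is locked. I took the pin from its holder and put its tip through the bushing while the plate still stood where I found it. I then lowered the tip lightly onto the bar and slid pin and plate about 20 mm towards the fence until the pin dropped. Last, I pushed the pin home, let go and moved the arm clear. It took about 17 s of the 64 s allowed.

**Last checks**
- **Depth:** the pin went 15.6 mm down from its contact with the bar, against the 15.5 mm expected.
- **Force:** the highest vertical reading was about 13 N, at the final push. Forces were read only at the end of each move, so brief peaks in between weren't seen.
- **Pictures:** the last side view shows the pin upright with its head on the bushing. In the top view the mug, dish, glass tile and purple look-alikes are where they were. The arm partly hid the nippers, but it never worked near them.

**What disagreed**
- **Bore position:** the two cameras put it 3 to 4 mm apart, so I placed the tip by its position relative to the bushing in the side picture.
- **Tilt while sliding:** in the first few moves the tool tilted about 1° and the plate did not move. I corrected the tilt and the slide then went smoothly.
- **Path over the fence:** on the way to the gauge the arm sank below its planned height, and the tip passed over the fence by an estimated 10 mm. No contact force showed.

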